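# Follow the magnet on a coasting mower wheel with a pick-up wand

### The arm

A 6-joint arm with a two-finger parallel gripper is mounted at the origin on the work surface. World frame = base frame: x ahead of the robot, y to its left, z up, the work surface at z = 0. Lengths are in m, angles in rad, forces in N, time in s.
With the tool pointing down it reaches from about 0.375 to 0.9 m from the base axis. Payload 3.1 kg.
Tool frame: the origin (TCP) lies midway between the tips of the shut fingers; the grasp point (between the pads) lies 19 mm behind it; z points along the fingers, y is the line along which they close (so a half turn about z gives the same grasp; the last joint's range is limited). The gripper opens to 87 mm and grips with 3 to 60 N. Pads are 19 mm wide; open, the fingers measure 117 mm over their backs; the gripper's body (75 mm by 190 mm) begins 51 mm behind the grasp point.
Start: joints at [1.01, 0.527, 1.433, -0, 1.181, -0.178], TCP at [0.233, 0.58, 0.223] pointing down, gripper open.
Joint ranges: [-3.08, 3.08], [-0.75, 2.2], [0.22, 2.44], [-1.43, 4.57], [0, 2.65], [-2.85, 2.85]. Speed limits (rad/s): [2.79, 2.79, 3.14, 3.14, 3.14, 3.14].

### API

Orientations are given as a unit quaternion [x, y, z, w].
In Python, from rig import robot gives the robot as it stands. The module is installed in compiled form; this text tells all that it offers.
- The arm moves only by the tool play_rows, never from a script. Its arguments are lists of equal length, an entry for each row: "gripper": the closure, from -1 (fully open) to 1 (shut); "delta_pos": the shift along the tool's x, y, z in cm, a list of three; "turn": the turn, a rotation vector about the tool's x, y, z in rad, a list of three. A call has 1 to 12 rows; each row is the pose to reach, as a shift and turn from the pose commanded when the call began, along the tool's axes at that moment; what a row does not reach only later rows make up. A row lasts 1/8 s, in which the tool goes at most 62.5 mm and 10.7 degrees, less where a joint would pass 70% of its speed; a pose out of reach is approached as far as the arm can. A call with a gripper value outside its range is refused whole. The fingers move at their own pace and stop on an object; "squeeze" is the grip in N (left out, the last holds). Time passes only in rows, so rows that repeat a pose let the fingers close. It gives the time, the measured TCP pose, the force, the opening and the grip force at its end, in the units of the state.
- robot.get_obs(): the state, without advancing time (a new reading comes with each control period).
- robot.camera(name): name is "scene" or "top" or "wrist"; returns a dict with "color" (384x512x3 uint8, red, green, blue), "vfov" (degrees; the focal length in pixels is half the picture's height over the tangent of half this angle, whatever the lens; pixels are square), "cx", "cy" (the principal point, pixels), "k1" (the pictures are not rectified: a ray, as slopes to the right and down, at radius r is drawn at 1 + k1 r^2 times it, then the intrinsics apply), "R" (3x3) and "t" (3): a world point X has camera coordinates R X + t. Camera axes: x right, y down, z forward; pixel columns grow to the right and rows downward; lengths in m; the calibration is good to about 2 mm. A picture is of the moment at which its call begins. There is no depth.
- robot.hand_in(): hands the job in; it is judged then, once.
The state is a dict: "time": time; "q": joint angles; "joint_velocities": joint speeds; "joint_torque": joint torques, N m; "position": TCP position; "tool_rot": TCP orientation; "ft_force": force on the tool from outside, world axes, zero at the start; "moment": the same for the moment, N m; "grip_width": finger opening in m; "grip_force": force on a finger pad.
Only numpy, scipy, OpenCV 4.12 (cv2) and the standard library are available. Lean on these libraries where they do the work, as an engineer would, in place of code of your own. Each camera call takes 0.05 s, during which the arm holds its last target. There are 200 camera calls.

### The job

The mower wheel on the bench spindle has a fresh bearing and its free running is to be logged with the yellow pick-up wand. Push the wheel by its blue lug so that it coasts by itself at about a quarter of a turn a second (either way, never faster than half a turn a second), then hold the wand upright with its black face close over the red magnet, about a finger's width above it, and travel round with the magnet for at least five seconds without anything touching the wheel, while it is still clearly turning. Finally stand the wand gently back upright in the middle of its round green pad and let go, leaving the other things on the bench where they are; the wheel may still be turning.

Things in the scene. Friction and masses are not known exactly. Their poses are not given: they have to be found in the camera images.
- stand: fixed bench spindle: dark steel base plate 160 x 160 x 12 mm with an upright axle that carries the mower wheel. Origin: centre of the plate's underside, on the axle's axis, on the bench
- wheel (a joint): turn of the mower wheel about the upright axle, rad, growing anticlockwise from above, no stops, counts on past pi. Wheel about 0.9 kg (0.65 to 1.2), inertia about 0.007 kg m2; free bearing: viscous drag about 0.0005 N m s, dry friction about 0.0004 N m: pushed to 1.7 rad/s it still turns at about 1.0 rad/s 5 s later. A few tenths of a newton on the lug move it
- hub (a point): centre of the wheel's top face, on the axle, 83 mm above the bench. The wheel is a solid black rubber disc with a white rim face, lying flat, 250 mm across, 45 mm thick, its underside 38 mm above the bench; the grey hub boss (48 mm across) and nut rise 16 mm above this point
- magnet (a point): centre of the top of the red round magnet (30 mm across, 8 mm thick) that sits on the wheel's top face 80 mm from the axle; its top is 91 mm above the bench. At wheel value 0 the magnet lies on the stand's +x side of the axle
- lug (a point): top centre of the blue upright drive lug on the wheel (20 mm across, 30 mm high, top 113 mm above the bench), 80 mm from the axle, straight across the hub from the magnet. The place to push the wheel sideways, along the rim, with closed fingertips or with the wand's foot
- wand: loose pick-up wand, 0.16 kg, standing upright: black round foot 44 mm across and 22 mm high whose flat underside is the sensing face, and above it a round yellow handle 28 mm across up to 110 mm with a black cap to 114 mm. Origin: centre of the underside (the sensing face); z along the handle, up
- wand_grip (a point): point on the wand's axis 85 mm above its face, a good height to grip the handle from above (any yaw)
- pad: fixed round green rubber parking pad, 110 mm across, 6 mm thick, on which the wand stands at the start. Origin: centre of its underside on the bench; its top is 6 mm above the bench
- paint_tin: blue paint tin, 100 mm across, 120 mm high, a bystander; origin: centre of its underside
- screw_jar: jar with a red lid, 66 mm across, 85 mm high, a bystander; origin: centre of its underside
- oil_bottle: bottle with an orange cap, 68 mm across, 190 mm high, a bystander; origin: centre of its underside
Mind the look-alikes: they are no part of the job. Of the things that look like the pad, take the one that is farthest from the robot's base at the start.

How it is judged:
On the way, in this order (a step that is already met when the one before it is completed fails the run):
1. the wheel coasts freely, touched by nothing, at 1.0 rad/s or more ((velocity of joint wheel above 1 rad/s or velocity of joint wheel below -1 rad/s) and contact force between each of wand, the arm, the fingers and stand below 0.2 N), for 0.1 s.
2. for 5 s the wand's face stays within 25 mm sideways of the magnet and at most 35 mm above it, wand upright within 0.2 rad, nothing touching the wheel, the wheel turning at 0.35 rad/s or more (horizontal distance between wand and magnet below 0.025 m and z of wand in the frame of magnet between 0 and 0.035 m and angle between wand's own z axis and vertical below 0.2 rad and (velocity of joint wheel above 0.35 rad/s or velocity of joint wheel below -0.35 rad/s) and contact force between each of wand, the arm, the fingers and stand below 0.2 N), for 5 s.
At the end, for the whole second after the job is handed in: the wand stands at rest and upright (within 0.08 rad) on its pad, its centre within 30 mm of the pad's centre, released; the wheel may still turn (horizontal distance between wand and pad below 0.03 m and angle between wand's own z axis and vertical below 0.08 rad and z of wand in the frame of pad between 0.003 and 0.009 m and linear speed of wand below 0.02 m/s and contact force between wand and pad above 0.5 N); the robot touches nothing.
It fails at once if the wheel is flung round faster than 3.3 rad/s (velocity of joint wheel above 3.3 rad/s or velocity of joint wheel below -3.3 rad/s).
It fails at once if the wand or the arm is pressed or knocked on the wheel or its stand with more than 20 N (contact force between any of wand, the arm, the fingers and stand above 20 N).
It fails at once if the wand is tipped by more than 0.6 rad (angle between wand's own z axis and vertical above 0.6 rad).
It fails at once if the wand is slammed on its pad with more than 40 N (contact force between wand and pad above 40 N).
It fails at once if the paint tin, the screw jar or the oil bottle is moved by more than 30 mm (distance of any of paint_tin, screw_jar, oil_bottle from where it was at the start of the episode above 0.03 m).
It also fails if it takes over 51 s, if anything falls off the work surface, if the arm or the gripper's body presses on something with over 40 N, if the wrist force passes 120 N, or if a joint passes its speed limit or range.

## Working session

There is one attempt and no reset: what is moved stays moved. The work goes in short steps, Python scripts to look and compute and a tool call to move; the robot and the scene stay as the last step left them, time stands still between calls to the robot, and variables do not carry over. Pictures are saved under pics/ and viewed, at most 10 in all, crops included, and the job is handed in when it is done.

Besides the shell and the picture viewer there is one more tool, called by a JSON object that holds its "name" and its "arguments", one argument or row to a line. play_rows: Moves the arm, as the interface text tells. Its arguments: {"type":"object","properties":{"gripper":{"type":"array","items":{"type":"number"}},"delta_pos":{"type":"array","items":{"type":"array","items":{"type":"number"}}},"turn":{"type":"array","items":{"type":"array","items":{"type":"number"}}},"squeeze":{"type":"number"}},"required":["gripper","delta_pos","turn"]}

```bash
mkdir -p pics
cat > h.py <<'E'
import numpy as np, cv2
from rig import robot
from scipy.spatial.transform import Rotation as Ro
def K(c):
    f=c["color"].shape[0]/2/np.tan(np.radians(c["vfov"])/2)
    return np.array([[f,0,c["cx"]],[0,f,c["cy"]],[0,0,1.]]),np.array([c["k1"],0,0,0.])
def at(c,uv,z):
    k,d=K(c); p=cv2.undistortPoints(np.array([[uv]],float),k,d)[0,0]
    r=c["R"].T@np.array([p[0],p[1],1]); o=-c["R"].T@c["t"]; return o+r*(z-o[2])/r[2]
def px(c,X):
    k,d=K(c); return cv2.projectPoints(np.array([X],float),cv2.Rodrigues(np.array(c["R"]))[0],np.array(c["t"],float),k,d)[0][0,0]
def save(c,n): cv2.imwrite(n,c["color"][:,:,::-1])
E
python3 - <<'E'
from h import *
import pickle
o=robot.get_obs();print(o)
t=robot.camera("top");s=robot.camera("scene")
pickle.dump((t,s),open("c.pkl","wb"))
for c in(t,s):print(c["vfov"],c["k1"],-c["R"].T@c["t"])
cv2.imwrite("pics/top.png",cv2.resize(t["color"][:,:,::-1],(800,600)));save(s,"pics/scene.png")
E
```

```text
{'time': 0.0, 'q': array([ 1.00945851e+00,  5.28462890e-01,  1.43386848e+00,  2.45017996e-06,
        1.18138148e+00, -1.78471298e-01]), 'joint_velocities': array([ 0.00072725, -0.00052155, -0.00010858,  0.00019556,  0.00043773,
       -0.00013591]), 'joint_torque': array([-1.61853964e-04, -4.40037632e+01, -1.76592493e+01,  6.32674713e-02,
        5.81607269e-02, -1.83167340e-04]), 'position': array([0.2330592 , 0.57915533, 0.22158439]), 'tool_rot': array([ 1.90266517e-01,  9.81731903e-01, -9.87989504e-04, -3.84311313e-04]), 'ft_force': array([0.12121211, 0.25226909, 0.38571743]), 'moment': array([-0.01208226,  0.04181602,  0.05081858]), 'grip_force': 0.0, 'grip_width': 0.08708011858812495}
53.82394568238737 -0.10419929270095674 [0.43103829 0.08585438 1.07446063]
44.49804858915455 -0.1345876625044181 [1.40487363 0.41343446 0.91773633]
```

View pics/top.png

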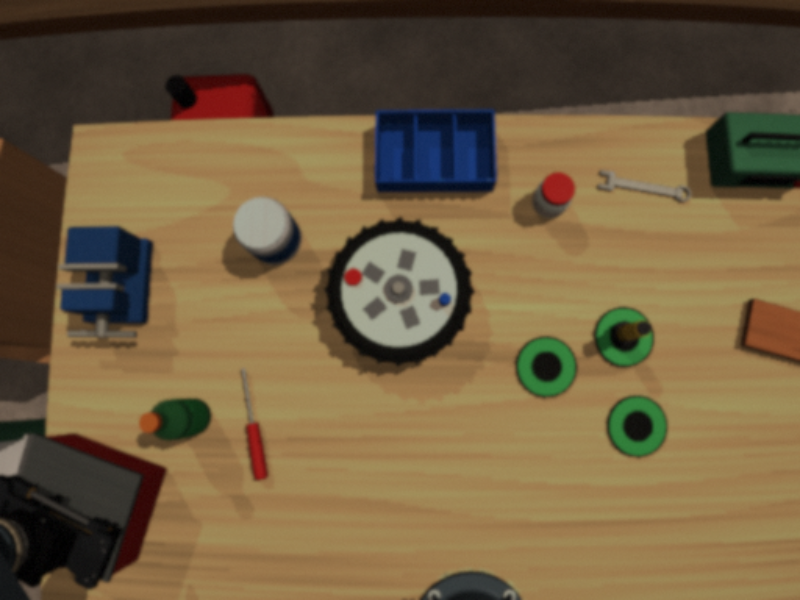

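View pics/scene.png

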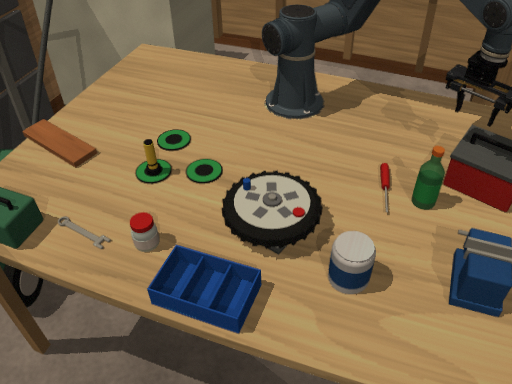

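The top view (800x600) shows the wheel hub at about (398,290), the magnet at (353,277) and the blue lug at (444,299). The three green pads are at (546,367), (624,337, with the wand on it) and (637,426). I'll compute which pad is farthest and check it in a crop.

Run:
```python
from h import *
import pickle
t,s=pickle.load(open("c.pkl","rb"))
def blobs(c,lo,hi,z,name,mn=30):
    h=cv2.cvtColor(c["color"],cv2.COLOR_RGB2HSV);m=cv2.inRange(h,lo,hi)
    n,l,st,ce=cv2.connectedComponentsWithStats(m)
    for i in range(1,n):
        if st[i,4]>mn:
            cc=[st[i,0]+st[i,2]/2-.5,st[i,1]+st[i,3]/2-.5]
            p=at(c,ce[i],z);print(name,st[i],ce[i].round(1),p.round(4),"bbox ctr",at(c,cc,z).round(4),np.hypot(*p[:2]).round(3))
blobs(t,(45,100,60),(75,255,255),.006,"green",300)
blobs(t,(0,150,90),(8,255,255),.091,"red")
blobs(t,(105,130,60),(125,255,255),.113,"blue")
blobs(t,(30,0,120),(90,70,255),.083,"white",500)
for c,n in((t,"t"),(s,"s")):
  for u in ([(398,290),(624,337)] if n=="t" else []): print(at(c,np.array(u)*.64-.2,.099))
print("cap s", at(s,(149,142),.114))
a=cv2.resize(t["color"][190:300,310:450,::-1],None,fx=4,fy=4,interpolation=2)
b=cv2.resize(s["color"][120:190,120:230,::-1],(560,356),interpolation=2)
cv2.imwrite("pics/crop.png",cv2.resize(np.vstack([a,b]),(429,610*429//429))[:600] if 0 else cv2.resize(np.vstack([a,b]),(420,597)))
```

```text
green [ 466   73   46   38 1222] [488.   91.7] [ 0.8942 -0.5877  0.006 ] bbox ctr [ 0.8949 -0.5894  0.006 ] 1.07
green [381 197  37  37 686] [398.  215.9] [ 0.5145 -0.2782  0.006 ] bbox ctr [ 0.517  -0.2811  0.006 ] 0.585
green [331 216  38  38 854] [349.1 234.3] [ 0.4632 -0.1364  0.006 ] bbox ctr [ 0.4627 -0.1376  0.006 ] 0.483
green [389 254  37  38 842] [407.2 272.4] [ 0.3559 -0.298   0.006 ] bbox ctr [ 0.3557 -0.2973  0.006 ] 0.464
red [111  54  52  23 838] [141.5  66. ] [0.9359 0.4516 0.091 ] bbox ctr [0.9397 0.4667 0.091 ] 1.039
red [347 110  21  21 335] [357. 120.] [ 0.7686 -0.1512  0.091 ] bbox ctr [ 0.7686 -0.1511  0.091 ] 0.783
red [220 172  11  10  82] [225.4 176.9] [0.6124 0.2039 0.091 ] bbox ctr [0.6133 0.2049 0.091 ] 0.645
red [158 271  13  36 314] [163.9 288.7] [0.3198 0.3596 0.091 ] bbox ctr [0.3202 0.3594 0.091 ] 0.481
blue [ 241   70   76   47 2464] [275.8  98.3] [0.8224 0.0694 0.113 ] bbox ctr [0.8374 0.0621 0.113 ] 0.825
blue [ 43 146  33  22 644] [ 59.  156.3] [0.6679 0.6617 0.113 ] bbox ctr [0.6672 0.6615 0.113 ] 0.94
blue [ 80 154  15  51 330] [ 87.5 182.8] [0.5938 0.5726 0.113 ] bbox ctr [0.6042 0.5747 0.113 ] 0.825
blue [ 40 186  33  12 380] [ 55.8 191.5] [0.5705 0.662  0.113 ] bbox ctr [0.5705 0.6615 0.113 ] 0.874
blue [282 188   6   7  31] [284.3 191.1] [0.5707 0.049  0.113 ] bbox ctr [0.571  0.0485 0.113 ] 0.573
white [ 219  149   73   73 2917] [255.1 184.9] [0.5918 0.1253 0.083 ] bbox ctr [0.5916 0.1255 0.083 ] 0.605
[0.58796682 0.12609494 0.099     ]
[ 0.50826733 -0.2495531   0.099     ]
cap s [ 0.51576668 -0.27342141  0.114     ]
```

View pics/crop.png

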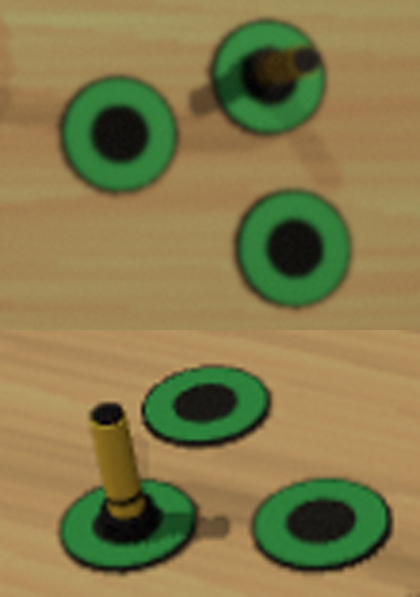

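The wand stands on the pad at top-view (624,337), about (0.517,-0.281). That pad is 0.585 m from the base, against 0.483 and 0.464 for the other two, so it is the one meant, and the crop confirms it.

Run:
```python
from h import *
import pickle
t,s=pickle.load(open("c.pkl","rb"))
print("cap top",at(t,(412.3,210),.114),"cap scene",at(s,(120+107/420*110,120+(412-330)/267*70),.114))
print("foot ctr px",px(t,(.517,-.281,.006)),px(t,(.517,-.281,.114)),px(s,(.517,-.281,.114)))
o=robot.get_obs();R=Ro.from_quat(o["tool_rot"]).as_matrix();print(R.round(3))
tgt=np.array([.517,-.281,.21]);print("delta tool cm",(R.T@(tgt-o["position"])*100).round(2))
```

```text
cap top [ 0.52095028 -0.2795084   0.114     ] cap scene [ 0.51461652 -0.27737316  0.114     ]
foot ctr px [398.95445209 215.00002327] [412.94754177 211.53215598] [146.51319025 141.72043425]
[[-0.928  0.374 -0.001]
 [ 0.374  0.928 -0.002]
 [ 0.    -0.002 -1.   ]]
delta tool cm [-58.47 -69.19   1.28]
```

{"name": "play_rows", "arguments": {
  "gripper": [-1,-1,-1,-1,-1,-1,-1,-1,-1,-1,-1,-1],
  "delta_pos": [
    [0,0,-5],
    [-4.9,-3.9,-5],
    [-9.8,-7.7,-5],
    [-14.7,-11.6,-5],
    [-19.6,-15.5,-5],
    [-24.5,-19.4,-5],
    [-29.4,-23.2,-5],
    [-34.3,-27.1,-5],
    [-37.1,-32,-5],
    [-39.9,-36.8,-5],
    [-42.6,-41.6,-5],
    [-45.4,-46.5,-5]
  ],
  "turn": [
    [0,0,0],
    [0,0,-0.1],
    [0,0,-0.2],
    [0,0,-0.3],
    [0,0,-0.383],
    [0,0,-0.383],
    [0,0,-0.383],
    [0,0,-0.383],
    [0,0,-0.383],
    [0,0,-0.383],
    [0,0,-0.383],
    [0,0,-0.383]
  ]
}}

```text
time: 1.6
position: [0.4807, -0.0229, 0.2723]
tool_rot: [-0.0, 1.0, 0.0, -0.0]
ft_force: [0.6, -0.2, 0.3]
grip_width: 0.0869
grip_force: 0.0
```

{"name": "play_rows", "arguments": {
  "gripper": [-1,-1,-1,-1,-1,-1],
  "delta_pos": [
    [-0.7,-5.4,1],
    [-1.4,-10.8,3],
    [-2.2,-16.2,5],
    [-2.9,-21.5,7],
    [-3.6,-25.8,7.2],
    [-3.6,-25.8,7.2]
  ],
  "turn": [
    [0,0,0],
    [0,0,0],
    [0,0,0],
    [0,0,0],
    [0,0,0],
    [0,0,0]
  ]
}}

```text
time: 2.35
position: [0.5171, -0.2826, 0.1995]
tool_rot: [0.002, 1.0, -0.0, 0.0]
ft_force: [0.1, 1.0, 0.6]
grip_width: 0.0869
grip_force: 0.0
```

Run:
```python
from h import *
w=robot.camera("wrist");o=robot.get_obs();print(o["position"],o["time"])
print("C",-w["R"].T@w["t"],"proj cap",px(w,(.517,-.281,.12)),"pad",px(w,(.517,-.281,.006)))
save(w,"pics/wr.png");import pickle;pickle.dump(w,open("w.pkl","wb"))
```

```text
[ 0.5164977  -0.28022142  0.19966303] 2.4
C [ 0.43399227 -0.28194524  0.36048739] proj cap [259.4043244  203.30784225] pad [258.98394064 172.94141266]
```

View pics/wr.png

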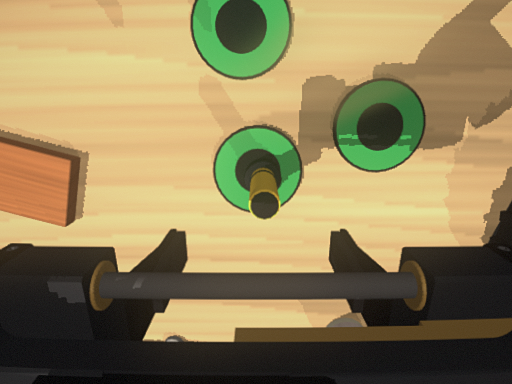

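The wrist view shows the wand's cap at (264,203), and the pad and foot centred at about (258,168). The fingers straddle it.

Run:
```python
from h import *
import pickle
w=pickle.load(open("w.pkl","rb"))
h=cv2.cvtColor(w["color"],cv2.COLOR_RGB2HSV)
roi=h.copy();roi[:,:205]=0;roi[:,310:]=0;roi[:110]=0;roi[225:]=0
m=cv2.inRange(roi,(45,80,60),(85,255,255))|cv2.inRange(roi,(1,1,0),(180,255,1))
x,y,ww,hh=cv2.boundingRect(cv2.inRange(roi,(45,80,60),(85,255,255)));print(x,y,ww,hh,"pad",at(w,(x+ww/2-.5,y+hh/2-.5),.006))
d=cv2.inRange(roi,(0,0,1),(180,255,60));d[180:]=d[180:]
n,l,st,ce=cv2.connectedComponentsWithStats(d)
for i in range(1,n):
  if st[i,4]>60: print(st[i],ce[i],at(w,ce[i],.120),at(w,ce[i],.028))
print("cap@.12",at(w,(264.5,203.5),.12))
for x_ in(200,206,212): print(x_,[tuple(h[x_,c]) for c in (250,255,260,265,270,275,280)])
```

```text
215 128 86 83 pad [ 0.51206496 -0.28280055  0.006     ]
[242 150  39  37 516] [264.90503876 163.75      ] [ 0.48256263 -0.27641043  0.12      ] [ 0.50114354 -0.27429306  0.028     ]
[252 193  25  11 191] [264.51832461 197.9895288 ] [ 0.51221449 -0.27662821  0.12      ] [ 0.54213891 -0.27459415  0.028     ]
cap@.12 [ 0.51718809 -0.27662644  0.12      ]
200 [(np.uint8(25), np.uint8(173), np.uint8(186)), (np.uint8(29), np.uint8(88), np.uint8(58)), (np.uint8(29), np.uint8(100), np.uint8(56)), (np.uint8(30), np.uint8(89), np.uint8(57)), (np.uint8(27), np.uint8(91), np.uint8(59)), (np.uint8(28), np.uint8(74), np.uint8(55)), (np.uint8(54), np.uint8(132), np.uint8(191))]
206 [(np.uint8(30), np.uint8(151), np.uint8(166)), (np.uint8(23), np.uint8(79), np.uint8(71)), (np.uint8(26), np.uint8(76), np.uint8(70)), (np.uint8(28), np.uint8(67), np.uint8(65)), (np.uint8(21), np.uint8(78), np.uint8(69)), (np.uint8(23), np.uint8(74), np.uint8(69)), (np.uint8(29), np.uint8(136), np.uint8(158))]
212 [(np.uint8(24), np.uint8(118), np.uint8(193)), (np.uint8(23), np.uint8(68), np.uint8(68)), (np.uint8(22), np.uint8(80), np.uint8(70)), (np.uint8(21), np.uint8(75), np.uint8(71)), (np.uint8(23), np.uint8(78), np.uint8(69)), (np.uint8(24), np.uint8(90), np.uint8(68)), (np.uint8(24), np.uint8(95), np.uint8(231))]
```

{"name": "play_rows", "arguments": {
  "gripper": [-1,-1,-1,-1,-1,1,1,1,1,1,1],
  "delta_pos": [
    [0,0.35,4],
    [0,0.35,8],
    [0,0.35,11],
    [0,0.35,12.8],
    [0,0.35,12.8],
    [0,0.35,12.8],
    [0,0.35,12.8],
    [0,0.35,12.8],
    [0,0.35,12.8],
    [0,0.35,12.8],
    [0,0.35,12.8]
  ],
  "turn": [
    [0,0,0],
    [0,0,0],
    [0,0,0],
    [0,0,0],
    [0,0,0],
    [0,0,0],
    [0,0,0],
    [0,0,0],
    [0,0,0],
    [0,0,0],
    [0,0,0]
  ],
  "squeeze": 35
}}

```text
time: 3.78
position: [0.5169, -0.2757, 0.0725]
tool_rot: [-0.0, 1.0, 0.0, -0.0]
ft_force: [-0.3, -0.8, 0.4]
grip_width: 0.035
grip_force: 0.0
```

{"name": "play_rows", "arguments": {
  "gripper": [1,1,1,1],
  "delta_pos": [
    [0,0,0],
    [0,0,0],
    [0,0,0],
    [0,0,0]
  ],
  "turn": [
    [0,0,0],
    [0,0,0],
    [0,0,0],
    [0,0,0]
  ]
}}

```text
time: 4.28
position: [0.5168, -0.2756, 0.0724]
tool_rot: [-0.0, 1.0, 0.0, -0.0]
ft_force: [-0.4, 1.1, -1.7]
grip_width: 0.027
grip_force: 35.0
```

{"name": "play_rows", "arguments": {
  "gripper": [1,1,1,1,1,1,1,1,1,1,1,1],
  "delta_pos": [
    [0,0,-1.5],
    [0,0,-5],
    [0,0,-10],
    [-0.5,2,-13.4],
    [-1.8,6,-13.4],
    [-3.4,11,-13.4],
    [-5,16,-13.4],
    [-6.6,21,-13.4],
    [-8.2,26,-13.4],
    [-9.4,30,-13.4],
    [-10.1,32.2,-13.4],
    [-10.3,32.7,-13.4]
  ],
  "turn": [
    [0,0,0],
    [0,0,0],
    [0,0,0],
    [0,0,0],
    [0,0,0],
    [0,0,0],
    [0,0,0],
    [0,0,0],
    [0,0,0],
    [0,0,0],
    [0,0,0],
    [0,0,0]
  ]
}}

```text
time: 5.78
position: [0.6199, 0.0522, 0.2069]
tool_rot: [-0.001, 1.0, -0.0, 0.0]
ft_force: [-0.3, -0.2, -0.9]
grip_width: 0.0273
grip_force: 35.0
```

Run:
```python
from h import *
import pickle
t=robot.camera("top");s=robot.camera("scene");o=robot.get_obs();print(o["position"],o["time"],o["grip_width"],o["grip_force"])
save(t,"pics/t2.png");save(s,"pics/s2.png")
cv2.imwrite("pics/both.png",np.vstack([t["color"][80:300,100:400,::-1],s["color"][100:320,150:450,::-1]]))
H=np.array([.592,.1262,.083])
for a in(75,-105): print(a,[px(c,H+[.08*np.cos(np.radians(a)),.08*np.sin(np.radians(a)),.008 if a>0 else .03]).round(1) for c in(t,s)])
```

```text
[0.61974856 0.05076954 0.2066715 ] 5.875 0.027319175194500462 34.97113452292979
75 [array([225.5, 176.7]), array([297.9, 210.9])]
-105 [array([284.3, 190.9]), array([245.9, 179.7])]
```

View pics/both.png

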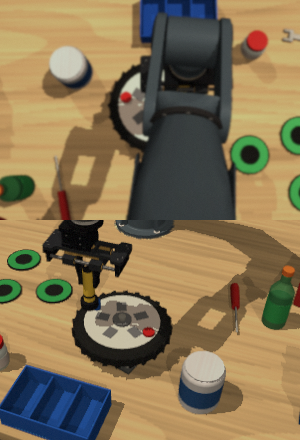

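The scene view shows the wand beside the lug, with the magnet at scene (299,211) still in view. I'll work out the push arc.

```bash
cat >> h.py <<'E'
H=np.array([.592,.1262])
def rows(th,z,p0):
    "angles rad -> tool cm deltas from world TCP p0"
    return [[round(-100*(H[0]+.08*np.cos(a)-p0[0]),1),round(100*(H[1]+.08*np.sin(a)-p0[1]),1),round(-100*(zz-p0[2]),1)] for a,zz in zip(th,np.broadcast_to(z,len(th)))]
E
python3 - <<'E'
from h import *
p=robot.get_obs()["position"]; p=np.array([p[0],p[1],.1604])
th=np.radians(-69.8)-np.array([.04,.10,.16,.22,.30,.40,.52,.66,.82,1.0,1.2,1.32])
print(rows(th,.1604,p))
E
```

```text
[[np.float64(0.3), np.float64(-0.1), np.float64(-0.0)], [np.float64(0.8), np.float64(-0.2), np.float64(-0.0)], [np.float64(1.2), np.float64(-0.3), np.float64(-0.0)], [np.float64(1.7), np.float64(-0.4), np.float64(-0.0)], [np.float64(2.4), np.float64(-0.4), np.float64(-0.0)], [np.float64(3.2), np.float64(-0.4), np.float64(-0.0)], [np.float64(4.1), np.float64(-0.3), np.float64(-0.0)], [np.float64(5.2), np.float64(-0.1), np.float64(-0.0)], [np.float64(6.4), np.float64(0.4), np.float64(-0.0)], [np.float64(7.6), np.float64(1.2), np.float64(-0.0)], [np.float64(8.8), np.float64(2.2), np.float64(-0.0)], [np.float64(9.4), np.float64(3.0), np.float64(-0.0)]]
```

{"name": "play_rows", "arguments": {
  "gripper": [1,1,1],
  "delta_pos": [
    [0,0,2.5],
    [0,0,4.6],
    [0,0,4.6]
  ],
  "turn": [
    [0,0,0],
    [0,0,0],
    [0,0,0]
  ]
}}

```text
time: 6.25
position: [0.6181, 0.0496, 0.1589]
tool_rot: [0.001, 1.0, -0.0, -0.003]
ft_force: [-0.1, -0.2, -1.3]
grip_width: 0.0276
grip_force: 35.0
```

{"name": "play_rows", "arguments": {
  "gripper": [1,1,1,1,1,1,1,1,1,1,1,1],
  "delta_pos": [
    [0.3,-0.1,0],
    [0.77,-0.22,0],
    [1.23,-0.32,0],
    [1.7,-0.4,0],
    [2.35,-0.42,0],
    [3.15,-0.4,0],
    [4.1,-0.3,0],
    [5.2,-0.07,0],
    [6.4,0.4,0],
    [7.6,1.17,0],
    [8.75,2.22,0],
    [9.3,2.9,0]
  ],
  "turn": [
    [0,0,0],
    [0,0,0],
    [0,0,0],
    [0,0,0],
    [0,0,0],
    [0,0,0],
    [0,0,0],
    [0,0,0],
    [0,0,0],
    [0,0,0],
    [0,0,0],
    [0,0,0]
  ]
}}

```text
time: 7.75
position: [0.5256, 0.0813, 0.1605]
tool_rot: [-0.0, 1.0, 0.0, -0.0]
ft_force: [-0.0, -0.3, -1.5]
grip_width: 0.0275
grip_force: 35.0
```

```bash
cat >> h.py <<'E'
def red(c):
    h=cv2.cvtColor(c["color"],cv2.COLOR_RGB2HSV)
    m=cv2.inRange(h,(0,150,90),(8,255,255))|cv2.inRange(h,(174,150,90),(180,255,255))
    b=cv2.inRange(h,(105,130,60),(125,255,255))
    for nm,mm,z in(("mag",m,.090),("lug",b,.100)):
        n,l,st,ce=cv2.connectedComponentsWithStats(mm)
        for i in range(1,n):
            p=at(c,ce[i],z)[:2]-H
            if st[i,4]>5 and .05<np.hypot(*p)<.11: print(nm,st[i],"r",np.hypot(*p).round(3),"mag ang",np.degrees(np.arctan2(p[1],p[0])+(np.pi if nm=="lug" else 0)).round(1))
E
python3 - <<'E'
from h import *
for i in range(2):
    o=robot.get_obs();print(o["time"],o["position"]);s=robot.camera("scene");red(s)
    t=robot.camera("top");red(t)
save(s,"pics/s3.png");print(robot.get_obs()["time"])
E
```

```text
7.75 [0.52557257 0.08134618 0.16052617]
mag [259 216  12  11  92] r 0.081 mag ang 7.4
lug [276 171   7  11  64] r 0.078 mag ang 5.5
mag [249 150  10  10  80] r 0.08 mag ang 2.0
7.85 [0.5259472  0.08139331 0.16057829]
mag [253 215  12  10  93] r 0.081 mag ang -2.4
lug [281 172   6  11  63] r 0.078 mag ang 355.6
mag [254 150  10  11  79] r 0.08 mag ang -7.7
7.95
```

Magnet angle is falling at about 1.7 rad/s, so the wheel is coasting cleanly clockwise. I'll lift the wand and wait for the magnet to come round.

{"name": "play_rows", "arguments": {
  "gripper": [1,1,1,1,1,1,1,1],
  "delta_pos": [
    [0,0,-0.6],
    [0,0,-1.3],
    [0,0,-1.3],
    [0,0,-1.3],
    [0,0,-1.3],
    [0,0,-1.3],
    [0,0,-1.3],
    [0,0,-1.3]
  ],
  "turn": [
    [0,0,0],
    [0,0,0],
    [0,0,0],
    [0,0,0],
    [0,0,0],
    [0,0,0],
    [0,0,0],
    [0,0,0]
  ]
}}

```text
time: 8.95
position: [0.5268, 0.0804, 0.1735]
tool_rot: [-0.0, 1.0, -0.0, -0.0]
ft_force: [-0.0, -0.4, -1.2]
grip_width: 0.0272
grip_force: 35.0
```

```bash
cat >> h.py <<'E'
def plan(t0,a0,w0,n=12,b=.071,c=.057):
    "magnet angles (rad) at row ends, cw coasting: a0 deg at t0"
    from scipy.integrate import solve_ivp
    t=robot.get_obs()["time"]+.125*np.arange(1,n+1)
    s=solve_ivp(lambda t,y:[-y[1],-b*y[1]-c],(t0,t[-1]+.01),[np.radians(a0),w0],t_eval=t,rtol=1e-8)
    return t,s.y[0],s.y[1]
E
python3 - <<'E'
from h import *
for i in range(1):
    o=robot.get_obs();print(o["time"],o["position"]);s=robot.camera("scene");red(s)
    t=robot.camera("top");red(t)
o=robot.get_obs();p=o["position"];print(o["time"],p)
tt,a,w=plan(7.825,0.0,1.71,1);print("check model pred at +.125",tt,np.degrees(a),w)
E
```

```text
8.95 [0.52684906 0.08036616 0.17350386]
mag [240 184  12   8  78] r 0.079 mag ang -101.4
lug [296 202   8  12  81] r 0.08 mag ang 257.8
lug [222 172   7   7  32] r 0.081 mag ang 253.7
9.05 [0.52682508 0.0803761  0.17351189]
check model pred at +.125 [9.175] [-123.24299667] [1.48032928]
```

Run:
```python
from h import *
p=robot.get_obs()["position"];t,a,w=plan(8.95,-101.8,1.48)
tau=t-9.05;g=np.radians(-145.3+110.2);T=2*abs(g)/1.465
th=a+g*np.clip(1-tau/T,0,1)**2
print(T,np.degrees(a).round(1),np.degrees(th).round(1),w[-1]);print([[float(v) for v in r] for r in rows(th,.1735,p)])
```

```text
0.8363284197269759 [-120.6 -130.9 -141.  -151.  -160.9 -170.6 -180.2 -189.6 -198.9 -208.1
 -217.1 -226. ] [-146.  -148.2 -151.7 -156.7 -163.1 -171.  -180.2 -189.6 -198.9 -208.1
 -217.1 -226. ] 1.2348595487647867
[[0.1, 0.1, 0.0], [0.3, 0.4, 0.0], [0.5, 0.8, 0.0], [0.8, 1.4, 0.0], [1.1, 2.3, 0.0], [1.4, 3.3, 0.0], [1.5, 4.6, 0.0], [1.4, 5.9, 0.0], [1.1, 7.2, 0.0], [0.5, 8.3, 0.0], [-0.1, 9.4, 0.0], [-1.0, 10.3, 0.0]]
```

{"name": "play_rows", "arguments": {
  "gripper": [1,1,1,1,1,1,1,1,1,1,1,1],
  "delta_pos": [
    [0.1,0.1,0],
    [0.3,0.4,0],
    [0.5,0.8,0],
    [0.8,1.4,0],
    [1.1,2.3,0],
    [1.4,3.3,0],
    [1.5,4.6,0],
    [1.4,5.9,0],
    [1.1,7.2,0],
    [0.5,8.3,0],
    [-0.1,9.4,0],
    [-1.0,10.3,0]
  ],
  "turn": [
    [0,0,0],
    [0,0,0],
    [0,0,0],
    [0,0,0],
    [0,0,0],
    [0,0,0],
    [0,0,0],
    [0,0,0],
    [0,0,0],
    [0,0,0],
    [0,0,0],
    [0,0,0]
  ]
}}

```text
time: 10.55
position: [0.5373, 0.1841, 0.1735]
tool_rot: [-0.0, 1.0, -0.0, -0.0]
ft_force: [-0.0, 0.7, -1.4]
grip_width: 0.0271
grip_force: 35.0
```

Run:
```python
from h import *
o=robot.get_obs();print(o["time"],o["position"],"wand ang",np.degrees(np.arctan2(*(o["position"][:2]-H)[::-1])),np.hypot(*(o["position"][:2]-H)));s=robot.camera("scene");red(s)
save(s,"pics/s4.png")
o=robot.get_obs();p=o["position"];print(o["time"],p)
```

```text
10.55 [0.53734258 0.18408642 0.17347529] wand ang 133.35657807335974 0.07961326154455438
mag [295 191  11   4  26] r 0.076 mag ang 125.6
lug [239 199   8  12  80] r 0.08 mag ang 134.6
10.6 [0.5392572  0.18501825 0.17372281]
```

View pics/s4.png

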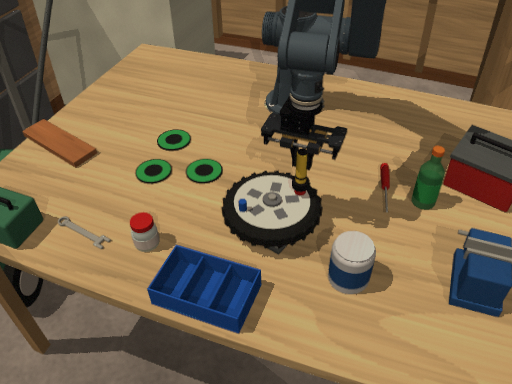

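The scene shows the wand over the magnet at (300,190). The lug at (242,205) gives a magnet angle of 134.6° against 133.4° for the wand, so it is tracking well.

Run:
```python
from h import *
p=np.array([.5368,.1834,.1735]);t,a,w=plan(10.55,134.4,1.235)
print(t[-1],np.degrees(a[-1]),w[-1]);print([[float(v) for v in r] for r in rows(a,.1735,p)])
```

```text
12.1 34.32425865774654 1.022637765666446
[[-1.3, 1.1, -0.0], [-2.3, 1.6, -0.0], [-3.4, 2.0, -0.0], [-4.6, 2.2, -0.0], [-5.7, 2.3, -0.0], [-6.9, 2.2, -0.0], [-7.9, 1.9, -0.0], [-9.0, 1.5, -0.0], [-9.9, 1.0, -0.0], [-10.7, 0.3, -0.0], [-11.5, -0.4, -0.0], [-12.1, -1.2, -0.0]]
```

{"name": "play_rows", "arguments": {
  "gripper": [1,1,1,1,1,1,1,1,1,1,1,1],
  "delta_pos": [
    [-1.3,1.1,0],
    [-2.3,1.6,0],
    [-3.4,2.0,0],
    [-4.6,2.2,0],
    [-5.7,2.3,0],
    [-6.9,2.2,0],
    [-7.9,1.9,0],
    [-9.0,1.5,0],
    [-9.9,1.0,0],
    [-10.7,0.3,0],
    [-11.5,-0.4,0],
    [-12.1,-1.2,0]
  ],
  "turn": [
    [0,0,0],
    [0,0,0],
    [0,0,0],
    [0,0,0],
    [0,0,0],
    [0,0,0],
    [0,0,0],
    [0,0,0],
    [0,0,0],
    [0,0,0],
    [0,0,0],
    [0,0,0]
  ]
}}

```text
time: 12.1
position: [0.6583, 0.1708, 0.1735]
tool_rot: [-0.0, 1.0, -0.0, 0.0]
ft_force: [-0.5, -0.2, -1.5]
grip_width: 0.0273
grip_force: 35.0
```

Run:
```python
from h import *
o=robot.get_obs();print(o["time"],o["position"],"wand ang",np.degrees(np.arctan2(*(o["position"][:2]-H)[::-1])),np.hypot(*(o["position"][:2]-H)));s=robot.camera("scene");red(s)
save(s,"pics/s5.png")
p=np.array([.5368+.121,.1834-.012,.1735]);t,a,w=plan(12.1,34.3,1.022)
print(t[-1],np.degrees(a[-1]),w[-1]);print([[float(v) for v in r] for r in rows(a,.1735,p)])
```

```text
12.1 [0.65829385 0.17076148 0.17354528] wand ang 33.90825025520544 0.07987866100741532
mag [274 222  11   5  29] r 0.092 mag ang 31.3
lug [262 179   5   3  10] r 0.062 mag ang 37.8
13.65 -47.86324919528481 0.8318346351958046
[[-0.7, -1.2, -0.0], [-1.1, -2.2, -0.0], [-1.3, -3.1, -0.0], [-1.4, -4.1, -0.0], [-1.4, -5.0, -0.0], [-1.3, -5.9, -0.0], [-1.1, -6.8, -0.0], [-0.8, -7.7, -0.0], [-0.4, -8.5, -0.0], [0.1, -9.2, -0.0], [0.6, -9.9, -0.0], [1.2, -10.5, -0.0]]
```

Run:
```python
from h import *
import pickle
s=pickle.load(open("c.pkl","rb"))[1]
for a in(31,33,35,37): print(a,px(s,[H[0]+.08*np.cos(np.radians(a)),H[1]+.08*np.sin(np.radians(a)),.087]),px(s,[H[0]-.08*np.cos(np.radians(a)),H[1]-.08*np.sin(np.radians(a)),.1]))
im=cv2.imread("pics/s5.png")[150:240,220:330];cv2.imwrite("pics/c5.png",cv2.resize(im,None,fx=6,fy=6,interpolation=2))
```

```text
31 [277.76726401 221.64498111] [265.42322542 175.16773494]
33 [278.88724553 221.47003146] [264.39306585 175.31206659]
35 [279.99662141 221.26676094] [263.37022954 175.4800256 ]
37 [281.09385233 221.03549208] [262.35580399 175.67146233]
```

View pics/c5.png

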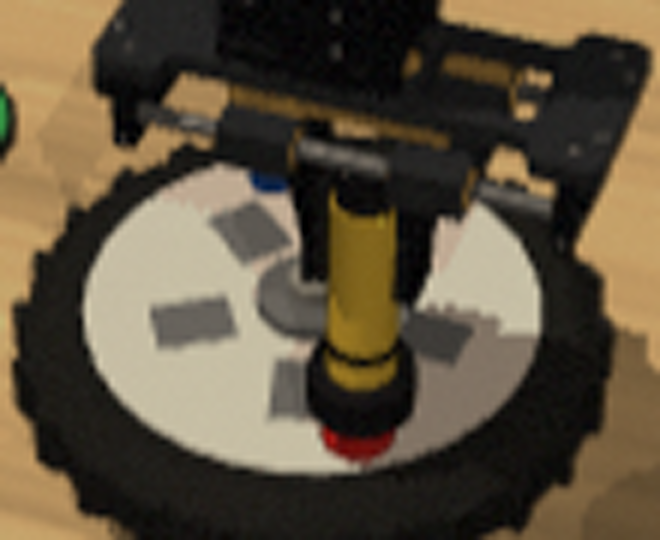

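The crop shows the red magnet peeking out centred below the foot, at about scene column 279.5. That gives about 34°, which matches the model, so I'll continue.

{"name": "play_rows", "arguments": {
  "gripper": [1,1,1,1,1,1,1,1,1,1,1,1],
  "delta_pos": [
    [-0.7,-1.2,0],
    [-1.1,-2.2,0],
    [-1.3,-3.1,0],
    [-1.4,-4.1,0],
    [-1.4,-5.0,0],
    [-1.3,-5.9,0],
    [-1.1,-6.8,0],
    [-0.8,-7.7,0],
    [-0.4,-8.5,0],
    [0.1,-9.2,0],
    [0.6,-9.9,0],
    [1.2,-10.5,0]
  ],
  "turn": [
    [0,0,0],
    [0,0,0],
    [0,0,0],
    [0,0,0],
    [0,0,0],
    [0,0,0],
    [0,0,0],
    [0,0,0],
    [0,0,0],
    [0,0,0],
    [0,0,0],
    [0,0,0]
  ]
}}

```text
time: 13.65
position: [0.6455, 0.066, 0.1736]
tool_rot: [-0.0, 1.0, 0.0, 0.0]
ft_force: [0.6, -0.5, -1.0]
grip_width: 0.0277
grip_force: 35.0
```

Run:
```python
from h import *
o=robot.get_obs();print(o["time"],o["position"],"wand ang",np.degrees(np.arctan2(*(o["position"][:2]-H)[::-1])),np.hypot(*(o["position"][:2]-H)));s=robot.camera("scene");red(s)
for a in(-44,-48,-52): print(a,px(s,[H[0]+.08*np.cos(np.radians(a)),H[1]+.08*np.sin(np.radians(a)),.087]),px(s,[H[0]-.08*np.cos(np.radians(a)),H[1]-.08*np.sin(np.radians(a)),.1]))
save(s,"pics/s6.png")
p=np.array([.5368+.121-.012,.1834-.012-.105,.1735]);t,a,w=plan(13.65,-47.9,.832)
print(t[-1],np.degrees(a[-1]),w[-1]);print([[float(v) for v in r] for r in rows(a,.1735,p)])
```

```text
13.65 [0.64548287 0.06596291 0.17357813] wand ang -48.39899984579519 0.08055385923188663
mag [237 208   9   4  19] r 0.085 mag ang -41.3
lug [298 183   7  12  77] r 0.081 mag ang 309.3
-44 [242.59682086 208.98109629] [299.04632556 186.17929433]
-48 [241.77044948 207.53779721] [300.0219036 187.510973 ]
-52 [241.0954325  206.06263774] [300.86593525 188.88937024]
15.2 -114.08496981618583 0.6616346596575888
[[0.9, -0.7, -0.0], [1.6, -1.1, -0.0], [2.3, -1.4, -0.0], [3.1, -1.7, -0.0], [3.8, -1.9, -0.0], [4.5, -2.0, -0.0], [5.3, -2.0, -0.0], [6.0, -2.0, -0.0], [6.7, -1.9, -0.0], [7.4, -1.8, -0.0], [8.0, -1.6, -0.0], [8.6, -1.3, -0.0]]
```

{"name": "play_rows", "arguments": {
  "gripper": [1,1,1,1,1,1,1,1,1,1,1,1],
  "delta_pos": [
    [1.0,-0.75,0],
    [1.75,-1.2,0],
    [2.5,-1.5,0],
    [3.3,-1.75,0],
    [4.0,-1.95,0],
    [4.7,-2.0,0],
    [5.5,-2.0,0],
    [6.2,-2.0,0],
    [6.9,-1.9,0],
    [7.6,-1.75,0],
    [8.2,-1.5,0],
    [8.8,-1.2,0]
  ],
  "turn": [
    [0,0,0],
    [0,0,0],
    [0,0,0],
    [0,0,0],
    [0,0,0],
    [0,0,0],
    [0,0,0],
    [0,0,0],
    [0,0,0],
    [0,0,0],
    [0,0,0],
    [0,0,0]
  ]
}}

```text
time: 15.2
position: [0.5575, 0.0545, 0.1736]
tool_rot: [-0.0, 1.0, 0.0, 0.0]
ft_force: [0.1, -0.0, -0.8]
grip_width: 0.0277
grip_force: 35.0
```

Run:
```python
from h import *
o=robot.get_obs();print(o["time"],o["position"],"wand ang",np.degrees(np.arctan2(*(o["position"][:2]-H)[::-1])),np.hypot(*(o["position"][:2]-H)));s=robot.camera("scene");red(s)
for a in(-110,-115,-120): print(a,px(s,[H[0]+.08*np.cos(np.radians(a)),H[1]+.08*np.sin(np.radians(a)),.087]),px(s,[H[0]-.08*np.cos(np.radians(a)),H[1]-.08*np.sin(np.radians(a)),.1]))
save(s,"pics/s7.png")
p=np.array([.5368+.121-.012-.088,.1834-.012-.105-.012,.1735])
for a0 in(-115.5,-118):
  t,a,w=plan(15.2,a0,.665,8)
  print(t[-1],np.degrees(a[-1]),w[-1]);print([[float(v) for v in r] for r in rows(a,.1735,p)])
```

```text
15.2 [0.5575125  0.0545453  0.17359126] wand ang -115.7015743752888 0.07952222460670362
mag [248 184   9   4  16] r 0.069 mag ang -112.5
lug [290 207   8  12  84] r 0.08 mag ang 241.5
-110 [247.91826734 185.67431498] [296.42719436 209.9341486 ]
-115 [249.76449694 184.36120542] [294.59315347 211.43130215]
-120 [251.75825587 183.16465406] [292.56353994 212.81217548]
16.25 -152.29551357449097 0.5595535968095634
[[0.8, 0.4, -0.0], [1.4, 0.8, -0.0], [1.8, 1.2, -0.0], [2.3, 1.6, -0.0], [2.7, 2.0, -0.0], [3.1, 2.5, -0.0], [3.4, 3.0, -0.0], [3.7, 3.5, -0.0]]
16.25 -154.79551357449247 0.5595535968095615
[[1.1, 0.6, -0.0], [1.6, 1.0, -0.0], [2.1, 1.4, -0.0], [2.5, 1.8, -0.0], [2.9, 2.3, -0.0], [3.3, 2.8, -0.0], [3.6, 3.3, -0.0], [3.8, 3.8, -0.0]]
```

{"name": "play_rows", "arguments": {
  "gripper": [1,1,1,1,1,1,1,1],
  "delta_pos": [
    [1.1,0.6,0],
    [1.6,1.0,0],
    [2.1,1.4,0],
    [2.5,1.8,0],
    [2.9,2.3,0],
    [3.3,2.8,0],
    [3.6,3.3,0],
    [3.8,3.8,0]
  ],
  "turn": [
    [0,0,0],
    [0,0,0],
    [0,0,0],
    [0,0,0],
    [0,0,0],
    [0,0,0],
    [0,0,0],
    [0,0,0]
  ]
}}

```text
time: 16.25
position: [0.5197, 0.0927, 0.1736]
tool_rot: [-0.0, 1.0, 0.0, 0.0]
ft_force: [0.2, 0.3, -1.6]
grip_width: 0.0273
grip_force: 35.0
```

Run:
```python
from h import *
o=robot.get_obs();p=o["position"];print(o["time"],p);s=robot.camera("scene");red(s)
print("to above pad (tool cm)",(np.array([p[0]-.516,-.279-p[1],p[2]-.2064])*100).round(1), "descend",20.64-7.24)
```

```text
16.25 [0.51968351 0.09270649 0.17356304]
mag [265 179  10   4  25] r 0.068 mag ang -156.6
lug [271 213   7  12  80] r 0.081 mag ang 204.3
to above pad (tool cm) [  0.4 -37.2  -3.3] descend 13.4
```

{"name": "play_rows", "arguments": {
  "gripper": [1,1,1,1,1,1,1,1,1,1,1,1],
  "delta_pos": [
    [0,0,-1.8],
    [0,-1,-3.3],
    [0.1,-5,-3.3],
    [0.1,-10,-3.3],
    [0.2,-15,-3.3],
    [0.2,-20,-3.3],
    [0.3,-25,-3.3],
    [0.4,-30,-3.3],
    [0.4,-34,-3.3],
    [0.4,-36.5,-3.3],
    [0.4,-37.2,-3.3],
    [0.4,-37.2,-3.3]
  ],
  "turn": [
    [0,0,0],
    [0,0,0],
    [0,0,0],
    [0,0,0],
    [0,0,0],
    [0,0,0],
    [0,0,0],
    [0,0,0],
    [0,0,0],
    [0,0,0],
    [0,0,0],
    [0,0,0]
  ]
}}

```text
time: 17.8
position: [0.5157, -0.2789, 0.2064]
tool_rot: [-0.0, 1.0, 0.001, -0.0]
ft_force: [0.5, 0.4, -1.4]
grip_width: 0.0274
grip_force: 35.0
```

{"name": "play_rows", "arguments": {
  "gripper": [1,1,1,1,1,1,1,1,1,1,1],
  "delta_pos": [
    [0,0,3],
    [0,0,6],
    [0,0,9],
    [0,0,11],
    [0,0,12],
    [0,0,12.4],
    [0,0,12.7],
    [0,0,13.0],
    [0,0,13.2],
    [0,0,13.3],
    [0,0,13.3]
  ],
  "turn": [
    [0,0,0],
    [0,0,0],
    [0,0,0],
    [0,0,0],
    [0,0,0],
    [0,0,0],
    [0,0,0],
    [0,0,0],
    [0,0,0],
    [0,0,0],
    [0,0,0]
  ]
}}

```text
time: 19.18
position: [0.5159, -0.2797, 0.0736]
tool_rot: [0.0, 1.0, 0.0, 0.0]
ft_force: [-0.2, -0.3, -1.4]
grip_width: 0.027
grip_force: 35.0
```

{"name": "play_rows", "arguments": {
  "gripper": [1,1,1,1],
  "delta_pos": [
    [0,0,0.05],
    [0,0,0.1],
    [0,0,0.12],
    [0,0,0.12]
  ],
  "turn": [
    [0,0,0],
    [0,0,0],
    [0,0,0],
    [0,0,0]
  ]
}}

```text
time: 19.68
position: [0.5159, -0.2797, 0.0724]
tool_rot: [-0.0, 1.0, -0.0, 0.0]
ft_force: [-0.0, -0.5, -1.4]
grip_width: 0.027
grip_force: 35.0
```

{"name": "play_rows", "arguments": {
  "gripper": [1,1,1,1],
  "delta_pos": [
    [0,0,0.04],
    [0,0,0.08],
    [0,0,0.1],
    [0,0,0.1]
  ],
  "turn": [
    [0,0,0],
    [0,0,0],
    [0,0,0],
    [0,0,0]
  ]
}}

```text
time: 20.18
position: [0.516, -0.2798, 0.0723]
tool_rot: [-0.0, 1.0, -0.0, 0.0]
ft_force: [-1.9, 0.1, 5.7]
grip_width: 0.0271
grip_force: 35.0
```

{"name": "play_rows", "arguments": {
  "gripper": [1,0.3,0.2,0,-0.4,-1,-1,-1,-1,-1,-1],
  "delta_pos": [
    [0,0,-0.05],
    [0,0,-0.05],
    [0,0,-0.05],
    [0,0,-0.05],
    [0,0,-0.05],
    [0,0,-0.05],
    [0,0,-0.05],
    [0,0,-0.05],
    [0,0,-0.05],
    [0,0,-0.05],
    [0,0,-0.05]
  ],
  "turn": [
    [0,0,0],
    [0,0,0],
    [0,0,0],
    [0,0,0],
    [0,0,0],
    [0,0,0],
    [0,0,0],
    [0,0,0],
    [0,0,0],
    [0,0,0],
    [0,0,0]
  ]
}}

```text
time: 21.55
position: [0.5159, -0.2797, 0.0718]
tool_rot: [-0.0, 1.0, 0.0, 0.0]
ft_force: [0.6, -0.4, -0.2]
grip_width: 0.0863
grip_force: 0.0
```

{"name": "play_rows", "arguments": {
  "gripper": [-1,-1,-1,-1,-1,-1,-1],
  "delta_pos": [
    [0,0,-1],
    [0,0,-4],
    [0,0,-8],
    [0,0,-12],
    [0,0,-15],
    [0,0,-15],
    [0,0,-15]
  ],
  "turn": [
    [0,0,0],
    [0,0,0],
    [0,0,0],
    [0,0,0],
    [0,0,0],
    [0,0,0],
    [0,0,0]
  ]
}}

```text
time: 22.42
position: [0.5153, -0.2791, 0.2213]
tool_rot: [-0.0, 1.0, 0.0, -0.0]
ft_force: [-0.8, 0.0, -0.4]
grip_width: 0.0872
grip_force: 0.0
```

Run:
```python
from h import *
w=robot.camera("wrist");s=robot.camera("scene");o=robot.get_obs();print(o["position"],o["time"],o["grip_width"])
print(px(w,(.516,-.2797,.12)),px(s,(.516,-.2797,.12)));red(s)
a=s["color"][100:292,60:316];cv2.imwrite("pics/end.png",np.hstack([w["color"][:,:400],cv2.resize(a,(400,384))[:, :400]])[:,:,::-1])
```

```text
[ 0.51501068 -0.27895986  0.22036531] 22.525 0.08694784658265735
[256.82077335 196.60242804] [146.72678142 139.93292756]
mag [296 203  12   9  87] r 0.081 mag ang 87.6
lug [239 182   8  12  81] r 0.08 mag ang 87.7
```

View pics/end.png

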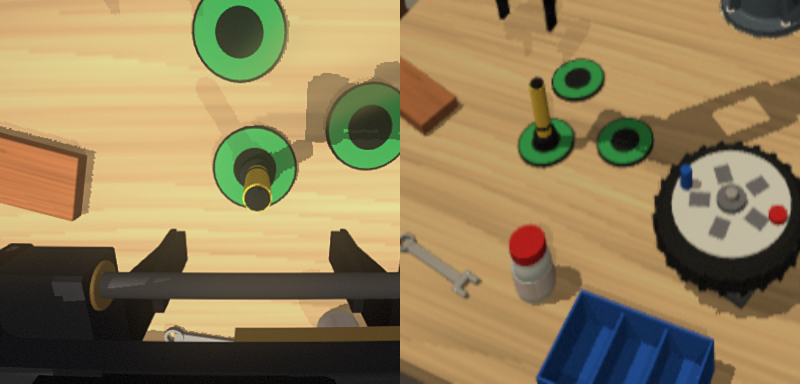

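The wand stands upright in the middle of its pad (wrist view, cap at (257,197)). The gripper is clear, and nothing else visible has moved.

```bash
python3 -c "
from rig import robot
print(robot.hand_in())"
```

```text
the job is handed in; nothing more can be done
None
```

I spun the wheel to about 1.7 rad/s and held the wand over the magnet for about 6.5 s with no sign of contact, then stood it back near the middle of its pad, released it and handed the job in; no verdict came back.

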